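# Find the slicer slot that passes the gap gauge

### The job

One of the three feed slots of the white slicer head is set wide enough for the gap gauge; in the other two the plates inside are set too close and the blade jams half-way down. Take the gauge by its blue grip out of its stand, feel gently with the blade for the way down into the slots without ever forcing it, and, keeping hold of it, slide it into the slot that passes it until its shoulder rests fully on the head; then let go and leave it standing there. Do not disturb the other things on the table.

Things in the scene. Friction and masses are not known exactly. Their poses are not given: they have to be found in the camera images.
- slicer_head: white slicer head, fixed: a block 80 mm (x) by 200 mm (y) by 70 mm high with three upright feed slots in its top, in a row along its y, 60 mm apart, and a black dummy knob before each on its front (-x) face. Origin at the centre of its underside on the table, z up. Its insides are rigid and alike but for the jaws (see the slots)
- slot_left (a point): centre of the mouth of the slot at +y of the head, level with its top, axes as the head's. Mouth 40 mm (x) by 18 mm (y). 12 mm below the top a dark lip, 10 mm thick, crosses the slot; it has a gap 8 mm wide in y, whose middle is off the mouth's middle in y by up to 3.5 mm either way (other in each slot, not measured). A blade that misses the gap stands on the lip, shoulder 43 mm above the top
- slot_middle (a point): the same for the middle slot. In every slot, 30 mm below the top and centred under the lip's gap, the jaws begin: in one slot 8 mm apart, so that the blade goes right down; in the other two 2 mm apart, so that it stops dead there with the shoulder 25 mm above the top. Which slot is the wide one changes from run to run
- slot_right (a point): the same for the slot at -y
- gauge_grip (a point): centre of the blue grip of the gap gauge (loose, 0.11 kg, mass varies by 20 percent); the grip is 30 mm (x) by 18 mm (y) by 46 mm high and is to be taken from above across its y. Under it comes a blue shoulder plate 50 x 34 x 8 mm, whose underside lies 31 mm below this point, and below that the steel blade. z points up along the gauge, away from the blade
- gauge_shoulder (a point): centre of the underside of the gauge's shoulder plate, where the blade begins; rests on the head's top when the gauge is fully home. Axes as the grip's
- gauge_tip (a point): middle of the blade's lower edge, 55 mm below the shoulder's underside and 86 mm below the grip's centre. Axes as the grip's
- gauge_blade: steel blade of the gauge, part of it: 28 mm wide in x, 5 mm thick in y, 55 mm long, lower edge rounded with radius 2.5 mm. Origin at its top, at the shoulder. It must never be pressed with more than 40 N, brief knocks included: near the lip and the jaws lower it at about 15 mm/s or slower and stop at a few N
- gauge_stand: grey stand fixed to the table, foot 86 x 70 mm, 62 mm high, with a slot 38 x 12 mm in which the gauge's blade hangs at the start, the shoulder resting on the stand's top; stands to the left or right of the head. Origin at the centre of its underside; the gauge has about the stand's yaw
- bowl: small steel bowl, 110 mm across and 42 mm high, on the other side of the head; a bystander. Origin at the centre of its underside
- bottle: white squeeze bottle, 58 mm thick and 208 mm high, behind the head; a bystander. Origin at the centre of its underside
- ring: steel ring mould, 69 mm across and 45 mm high, behind the head; a bystander. Origin at the centre of its underside
- fig_a: fig, about 50 mm, behind the head; a bystander. Origin at its underside
Not all that is in view belongs to the job. What is meant by the part that bears gauge_grip is not purple or red, and is the larger of those in its own colour.

How it is judged:
On the way, in this order (a step that is already met when the one before it is completed fails the run):
1. the gauge is drawn out of its stand and carried away from it (horizontal distance between gauge_tip and gauge_stand above 0.07 m), for 0.1 s.
2. the blade is slid fully home in a slot of the head with the gauge held in the fingers ((horizontal distance between gauge_shoulder and slot_left below 0.013 m or horizontal distance between gauge_shoulder and slot_middle below 0.013 m or horizontal distance between gauge_shoulder and slot_right below 0.013 m) and z of gauge_shoulder in the frame of slicer_head between 0.066 and 0.074 m and angle between gauge_shoulder's own z axis and vertical below 0.08 rad and contact force between the fingers and gauge above 1 N), for 0.1 s.
At the end, for the whole second after the job is handed in: the gauge stands at rest with its blade down in one of the three slots of the slicer head (shoulder's centre within 13 mm of the slot's centre, seen from above), its shoulder within 4 mm of the head's top and the gauge within 0.08 rad of upright ((horizontal distance between gauge_shoulder and slot_left below 0.013 m or horizontal distance between gauge_shoulder and slot_middle below 0.013 m or horizontal distance between gauge_shoulder and slot_right below 0.013 m) and z of gauge_shoulder in the frame of slicer_head between 0.066 and 0.074 m and angle between gauge_shoulder's own z axis and vertical below 0.08 rad and linear speed of gauge_blade below 0.02 m/s); the robot touches nothing.
It fails at once if the blade is pressed with more than 40 N (contact force between gauge_blade and anything else above 40 N).
It fails at once if the bowl moved by more than 30 mm (distance of bowl from where it was at the start of the episode above 0.03 m).
It fails at once if the bottle moved by more than 30 mm (distance of bottle from where it was at the start of the episode above 0.03 m).
It fails at once if the ring mould moved by more than 30 mm (distance of ring from where it was at the start of the episode above 0.03 m).
It fails at once if the fig moved by more than 30 mm (distance of fig_a from where it was at the start of the episode above 0.03 m).
It also fails if it takes over 72 s, if anything falls off the work surface, if the arm or the gripper's body presses on something with over 40 N, if the wrist force passes 120 N, or if a joint passes its speed limit or range.

### The arm

A 6-joint arm with a two-finger parallel gripper is mounted at the origin on a cart in front of the work surface, level with it; the furniture and walls round the work are solid. World frame = base frame: x ahead of the robot, y to its left, z up, the work surface at z = 0. Lengths are in m, angles in rad, forces in N, time in s.
With the tool pointing down it reaches from about 0.425 to 0.95 m from the base axis. Payload 3.5 kg.
Tool frame: the origin (TCP) lies between the finger pads; the fingertips stand 17 mm ahead of it and the grasp point (between the pads) lies 2 mm behind it (ctrl.tip_reach is the distance from the TCP to the fingertips, in m); z points along the fingers, y is the direction in which the jaws open and shut (so a half turn about z gives the same grasp; the last joint's range is limited). The gripper opens to 85 mm and grips with 20 to 120 N. Pads are 22 mm wide; open, the fingers measure 114 mm over their backs; the gripper's body (76 mm by 85 mm) begins 54 mm behind the grasp point. The pads swing forward as they close: fully open they stand 13 mm farther back than shut.
Start: joints at [-1.277, 0.286, 1.577, -0, 1.279, -0.15], TCP at [0.29, -0.61, 0.248] pointing down, gripper open.
Joint ranges: [-2.77, 2.77], [-0.9, 2.22], [0.21, 2.48], [-1.53, 4.67], [0.24, 2.81], [-2.84, 2.84]. Speed limits (rad/s): [2.79, 2.79, 3.14, 3.14, 3.14, 3.14].

### API

Orientations are given as a unit quaternion [x, y, z, w].
In Python, from plant import monitor, imaging, workorder, ctrl gives the robot as it stands.
- The arm moves only by the tool send_rows, never from a script. Its argument "rows" is a list of rows, each a list of 4 numbers: the shift along the world's x, y, z normalised to -1 to 1, where 1 is 0.3 m, then the turn about the world's z normalised to -1 to 1, where 1 is 360 degrees. A call has 1 to 20 rows; each row is the pose to reach, as a shift and turn from the pose commanded when the call began, turning the shorter way round; what a row does not reach only later rows make up. A row lasts 1/8 s, in which the tool goes at most 62.5 mm and 10.7 degrees, less where a joint would pass 70% of its speed; a pose out of reach is approached as far as the arm can. A call with a number of a shift or a turn outside -1 to 1 is refused whole. A call with a gripper value outside its range is refused whole. "jaw" is the closure, from 0 (fully open) to 1 (shut), set as the call begins (left out, the last holds). The fingers move at their own pace and stop on an object; "newtons" is the grip in N (left out, the last holds). Time passes only in rows, so rows that repeat a pose let the fingers close. It gives the time, the measured TCP pose, the force and the opening at its end, in the units of the state.
- monitor.get_state(): the state, without advancing time (a new reading comes with each control period).
- imaging.read_camera(name): name is "side" or "top"; returns the picture (480x640x3 uint8, red, green, blue); there is no depth.
- imaging.calibration(name): a dict with "intrinsics" (3x3 intrinsics, pixels), "cam_to_world" (4x4, takes a point from camera to world coordinates). Camera axes: x right, y up, looking along -z (the intrinsics and any distortion apply to the point x, -y, -z); pixel columns grow to the right and rows downward; lengths in m; the calibration is good to about 2 mm. A picture is of the moment at which its call begins. calibration takes no time and is no camera call.
- workorder.sign_off(): hands the job in, once; it reports no verdict.
The state is a dict: "time": time; "qpos": joint angles; "dq": joint speeds; "joint_efforts": joint torques, N m; "eef_pos": TCP position; "tcp_rot": TCP orientation; "contact_force": force on the tool from outside, world axes, zero at the start; "wrist_torque": the same for the moment, N m; "opening": opening from 0.0 (shut) to 1.0 (fully open).
Only numpy, scipy, OpenCV 4.12 (cv2) and the standard library are available. Lean on these libraries where they do the work, as an engineer would, in place of code of your own. Each camera call takes 0.05 s, during which the arm holds its last target.

## Working session

There is one attempt and no reset: what is moved stays moved. The work goes in short steps, Python scripts to look and compute and a tool call to move; the robot and the scene stay as the last step left them, time stands still between calls to the robot, and variables do not carry over. Pictures are saved under pics/ and viewed, and the job is handed in when it is done.

Besides the shell and the picture viewer there is one more tool, called after ">>>" in YAML: its name, and indented under it one key for each argument. send_rows: Moves the arm, as the interface text tells. Scaled input: -1 to 1 covers 0.3 m each way for a shift and 360 degrees each way for a turn. Its arguments: {"type":"object","properties":{"rows":{"type":"array"},"jaw":{"type":"number"},"newtons":{"type":"number"}},"required":["rows"]}

```bash
mkdir -p pics
python3 - <<'E'
from plant import monitor, imaging, workorder, ctrl
import cv2
for n in ("side","top"):
    im=imaging.read_camera(n); cv2.imwrite(f"pics/{n}0.png",im[:,:,::-1])
    c=imaging.calibration(n); print(n,c)
print(monitor.get_state(), ctrl.tip_reach)
E
```

```text
side {'intrinsics': array([[455.69407584,   0.        , 320.76365284],
       [  0.        , 455.69407584, 239.34899827],
       [  0.        ,   0.        ,   1.        ]]), 'cam_to_world': array([[ 0.96696722,  0.17413376, -0.18615   ,  0.4383351 ],
       [-0.25452424,  0.61992441, -0.74223388, -0.61182353],
       [-0.01384905,  0.76509552,  0.64376785,  0.64211145],
       [ 0.        ,  0.        ,  0.        ,  1.        ]])}
top {'intrinsics': array([[478.70235657,   0.        , 321.57903452],
       [  0.        , 478.70235657, 235.25861733],
       [  0.        ,   0.        ,   1.        ]]), 'cam_to_world': array([[ 0.01662478,  0.98496935, -0.1719273 ,  0.39454043],
       [-0.9996025 ,  0.01245712, -0.02529143,  0.03288805],
       [-0.02276957,  0.17227942,  0.98478492,  1.14858426],
       [ 0.        ,  0.        ,  0.        ,  1.        ]])}
{'time': 0.1, 'qpos': array([-1.27699370e+00,  2.87122264e-01,  1.57798083e+00,  1.02267173e-05,
        1.27859792e+00, -1.50011784e-01]), 'dq': array([ 7.03946129e-04, -1.71583797e-03, -2.60504404e-03,  8.31540825e-06,
        7.27538944e-04,  3.33275660e-04]), 'joint_efforts': array([ 5.70030909e-05, -4.07299376e+01, -2.93698794e+01, -2.01955791e-04,
        3.41355037e-03, -1.38531448e-05]), 'eef_pos': array([ 0.28970123, -0.60907733,  0.24708227]), 'tcp_rot': array([ 9.75479249e-01,  2.20088897e-01, -7.08430414e-05, -1.05180857e-03]), 'contact_force': array([-0.38677942, -0.09567016,  0.5442211 ]), 'wrist_torque': array([-0.04287978,  0.05626327,  0.00864301]), 'opening': 1.0000501277282627} 0.017
```

View pics/side0.png

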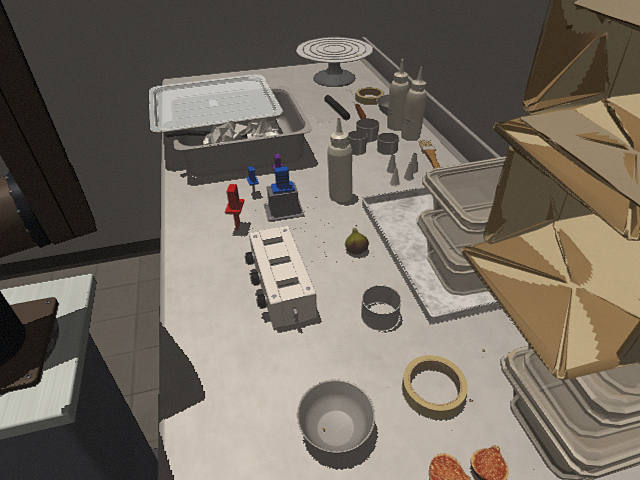

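View pics/top0.png

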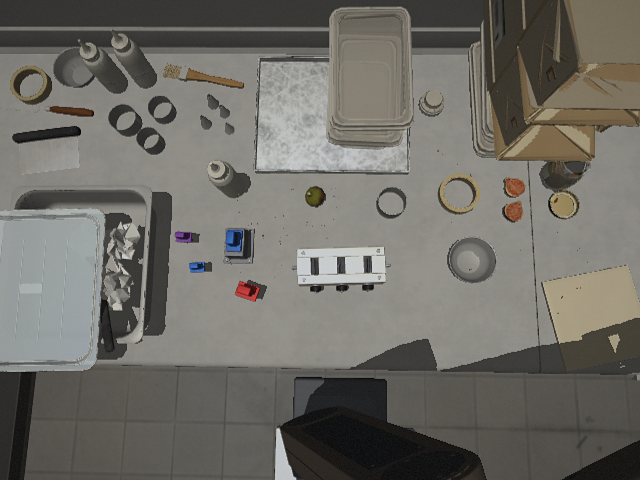

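Candidates in the top view are: large blue on the grey stand (235,240), small blue (197,267), purple (184,237) and red (247,291). The large blue one fits, because it is the larger of the two blues and sits in the stand. I'll confirm this in an enlarged crop.

Run:
```python
import cv2
t=cv2.imread("pics/top0.png"); s=cv2.imread("pics/side0.png")
r=lambda a,k:cv2.resize(a,None,fx=k,fy=k,interpolation=cv2.INTER_CUBIC)
cv2.imwrite("pics/c1.png",r(t[210:310,170:270],6))   # origin 170,210 x6
cv2.imwrite("pics/c2.png",r(t[230:305,285:395],7))   # origin 285,230 x7
cv2.imwrite("pics/c3.png",r(s[140:240,215:315],6))
cv2.imwrite("pics/c4.png",r(s[215:335,235:335],5))
```

```text
(no output)
```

View pics/c1.png

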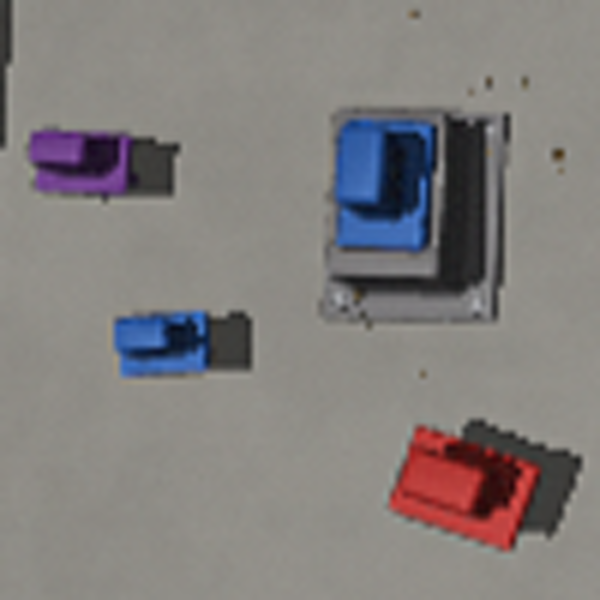

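View pics/c2.png

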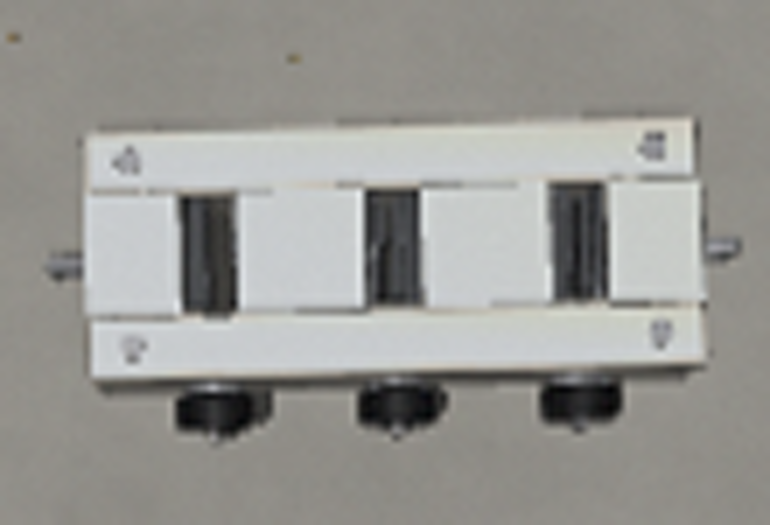

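View pics/c3.png

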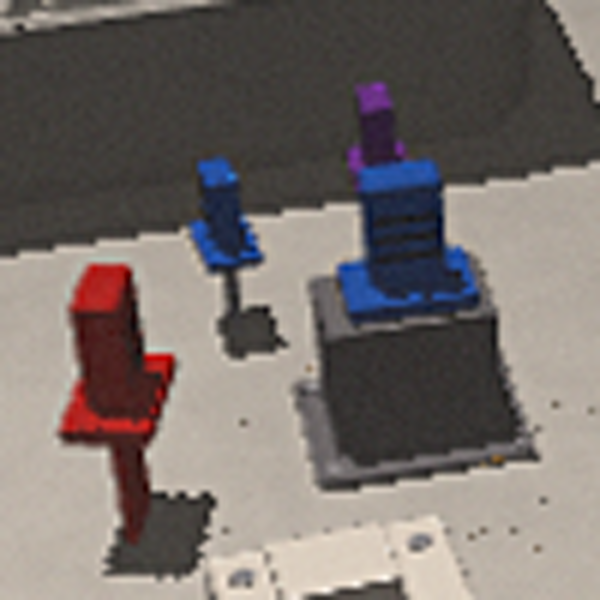

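View pics/c4.png

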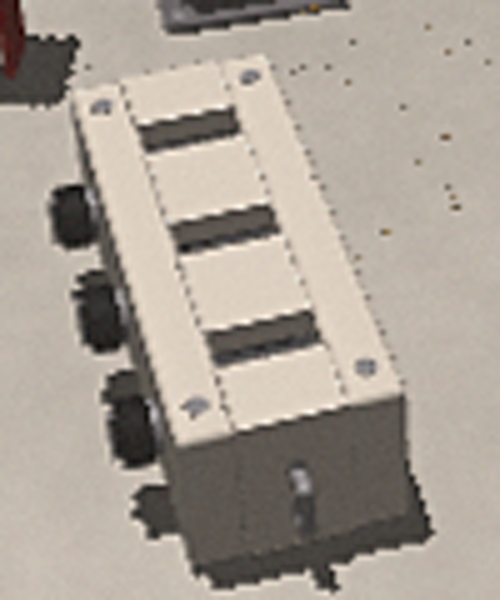

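```bash
cat > h.py <<'E'
import numpy as np
from plant import imaging
def ray(n,uv):
    c=imaging.calibration(n);K=c["intrinsics"];T=c["cam_to_world"]
    d=np.linalg.inv(K)@[uv[0],uv[1],1]; d=T[:3,:3]@np.array([d[0],-d[1],-d[2]])
    return T[:3,3],d
def at(n,uv,z):
    o,d=ray(n,uv); return o+d*(z-o[2])/d[2]
def px(p,o,k): return ((p[0]+.5)/k-.5+o[0],(p[1]+.5)/k-.5+o[1])
def proj(n,P):
    c=imaging.calibration(n);K=c["intrinsics"];T=c["cam_to_world"]
    q=T[:3,:3].T@(np.array(P)-T[:3,3]); q=K@np.array([q[0],-q[1],-q[2]]); return q[:2]/q[2]
E
python3 - <<'E'
from h import *
np.set_printoptions(precision=4,suppress=True)
def show(l,n,ps,o,k,z):
    P=np.array([at(n,px(p,o,k),z) for p in ps]);print(l,P[:,:2].tolist() and P[:,:2].round(4).tolist(),"mean",P.mean(0)[:2])
    return P
H=show("headtop","top",[(87,135),(692,120),(703,362),(93,380)],(285,230),7,.07)
print("yaw",np.degrees([np.arctan2(*(H[0]-H[1])[[0,1]]),np.arctan2(*(H[3]-H[2])[[0,1]])]))
H=show("headside","side",[(72,95),(268,57),(403,390),(180,442)],(235,215),5,.07)
print("yaw",np.degrees([np.arctan2(*(H[0]-H[3])[[0,1]]),np.arctan2(*(H[1]-H[2])[[0,1]])]))
show("slotL","top",[(180,195),(235,193),(238,312),(184,313)],(285,230),7,.07)
show("slotM","top",[(366,190),(420,188),(423,303),(369,304)],(285,230),7,.07)
show("slotR","top",[(549,184),(604,182),(607,299),(553,301)],(285,230),7,.07)
show("sL s","side",[(138,130),(235,108),(240,130),(148,152)],(235,215),5,.07)
show("sM s","side",[(170,228),(268,205),(276,228),(180,250)],(235,215),5,.07)
show("sR s","side",[(207,333),(309,310),(318,336),(217,362)],(235,215),5,.07)
show("grip","top",[(338,122),(383,122),(383,205),(338,205)],(170,210),6,.116)
show("shoulder","top",[(435,120),(428,250),(338,247)],(170,210),6,.07)
show("stand top","top",[(330,112),(443,115),(437,277),(330,275)],(170,210),6,.062)
show("grip s","side",[(360,172),(432,160),(441,178),(366,192)],(215,140),6,.116)
E
```

```text
headtop [[0.5507, 0.1161], [0.5582, -0.0804], [0.4798, -0.0835], [0.4711, 0.1121]] mean [0.515  0.0161]
yaw [-2.1957 -2.5428]
headside [[0.471, 0.1035], [0.551, 0.1062], [0.5585, -0.0866], [0.4806, -0.0897]] mean [0.5153 0.0083]
yaw [-2.8574 -2.2402]
slotL [[0.5314, 0.0854], [0.5323, 0.0676], [0.4937, 0.0659], [0.4931, 0.0833]] mean [0.5126 0.0755]
slotM [[0.5339, 0.0251], [0.5348, 0.0076], [0.4975, 0.0063], [0.4969, 0.0237]] mean [0.5158 0.0157]
slotR [[0.5366, -0.0341], [0.5375, -0.0519], [0.4996, -0.0528], [0.4987, -0.0354]] mean [ 0.5181 -0.0435]
sL s [[0.4929, 0.075], [0.5319, 0.078], [0.5312, 0.0642], [0.4945, 0.0609]] mean [0.5126 0.0695]
sM s [[0.4954, 0.0159], [0.533, 0.0186], [0.5333, 0.0053], [0.4969, 0.0031]] mean [0.5146 0.0107]
sR s [[0.4987, -0.0416], [0.5358, -0.04], [0.5361, -0.0535], [0.4995, -0.0565]] mean [ 0.5175 -0.0479]
grip [[0.5841, 0.2706], [0.5843, 0.254], [0.5535, 0.2525], [0.5533, 0.269]] mean [0.5688 0.2615]
shoulder [[0.5938, 0.2438], [0.5434, 0.2442], [0.5441, 0.2787]] mean [0.5605 0.2556]
stand top [[0.5979, 0.2863], [0.5973, 0.2424], [0.5342, 0.2418], [0.5344, 0.283]] mean [0.5659 0.2634]
grip s [[0.5543, 0.2581], [0.5816, 0.2591], [0.5822, 0.2457], [0.554, 0.2438]] mean [0.568  0.2517]
```

```bash
cat > ov.py <<'E'
from h import *
import cv2
def box(im,n,c,yaw,sx,sy,z0,z1,off,k,col):
    R=np.array([[np.cos(yaw),-np.sin(yaw)],[np.sin(yaw),np.cos(yaw)]])
    P={}
    for zi,z in enumerate((z0,z1)):
        for i,(a,b) in enumerate([(1,1),(1,-1),(-1,-1),(-1,1)]):
            w=np.array(c)+R@[a*sx/2,b*sy/2]
            u=proj(n,[*w,z]); P[zi,i]=tuple(np.int32(np.round((u-off+.5)*k-.5)))
    L=[((z,i),(z,(i+1)%4)) for z in (0,1) for i in range(4)]+[((0,i),(1,i)) for i in range(4)]
    for a,b in L: cv2.line(im,tuple(map(int,P[a])),tuple(map(int,P[b])),col,1)
E
python3 - <<'E'
from ov import *
s=cv2.imread("pics/side0.png");t=cv2.imread("pics/top0.png")
def r(a,o,w,h,k): return cv2.resize(a[o[1]:o[1]+h,o[0]:o[0]+w],None,fx=k,fy=k,interpolation=cv2.INTER_CUBIC)
o=(225,150);k=4
a=r(s,o,110,190,k)[:,:]
box(a,"side",(.515,.016),np.radians(2.4),.08,.2,0,.07,np.array(o),k,(0,0,255))
box(a,"side",(.566,.2625),0,.086,.07,0,.006,np.array(o),k,(0,255,0))
a=cv2.resize(a,None,fx=.78,fy=.78,interpolation=cv2.INTER_AREA)
o=(215,205);k=4
b=r(t,o,180,110,k)
box(b,"top",(.515,.016),np.radians(2.4),.08,.2,0,.07,np.array(o),k,(0,0,255))
box(b,"top",(.566,.2625),0,.086,.07,0,.006,np.array(o),k,(0,255,0))
cv2.imwrite("pics/o1.png",a);cv2.imwrite("pics/o2.png",b)
E
```

```text
(no output)
```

View pics/o1.png

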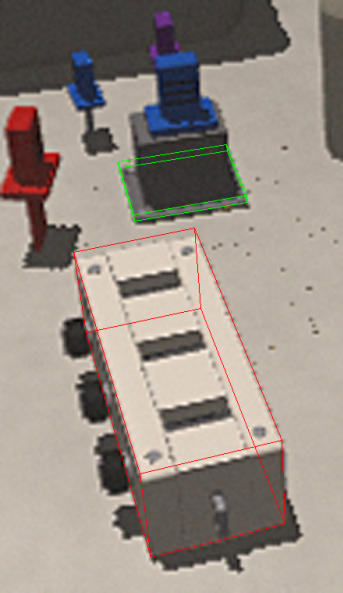

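View pics/o2.png

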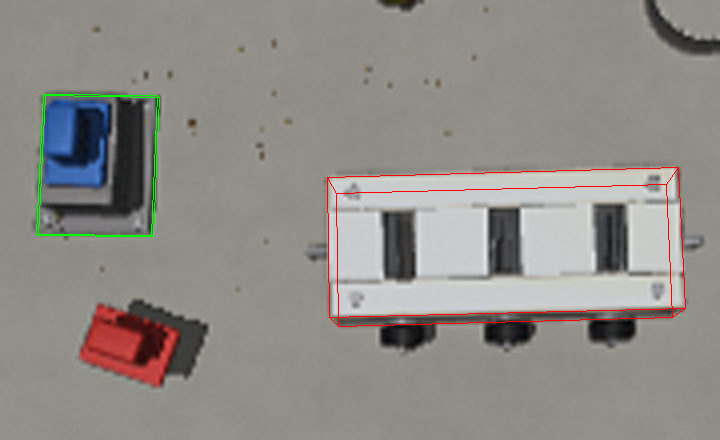

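>>> send_rows:
  rows:
    - [0.05,0.16,0.05,-0.005]
    - [0.15,0.48,0.1,-0.012]
    - [0.26,0.8,0.1,-0.018]
    - [0.31,0.96,0.1,-0.022]
    - [0.31,0.96,0.1,-0.022]
  jaw: 0
  newtons: 30

```text
time: 0.72
eef_pos: [0.382, -0.3224, 0.2778]
tcp_rot: [0.988, 0.152, -0.0, -0.0]
contact_force: [1.4, -0.0, 0.5]
opening: 0.999
```

Run:
```python
from h import *
print(at("top",(216,168),.18), at("top",(228,190),.0), at("side",(340,198),0.0))
```

```text
[0.70537169 0.28376882 0.18      ] [0.70645528 0.29723609 0.        ] [0.70947313 0.26796751 0.        ]
```

>>> send_rows:
  rows:
    - [0.05,0.16,0,-0.005]
    - [0.15,0.48,0,-0.012]
    - [0.26,0.8,0,-0.018]
    - [0.31,0.97,0,-0.022]
    - [0.31,0.97,0,-0.022]

```text
time: 1.35
eef_pos: [0.4733, -0.0365, 0.278]
tcp_rot: [0.997, 0.083, 0.0, 0.0]
contact_force: [1.3, -0.6, 0.0]
opening: 1.003
```

>>> send_rows:
  rows:
    - [0.05,0.16,0,-0.005]
    - [0.15,0.48,0,-0.012]
    - [0.26,0.8,0,-0.018]
    - [0.31,0.96,0,-0.022]
    - [0.31,0.96,0,-0.022]
    - [0.31,0.96,0,-0.022]

```text
time: 2.1
eef_pos: [0.5661, 0.253, 0.2768]
tcp_rot: [1.0, 0.017, -0.001, -0.0]
contact_force: [1.5, -1.6, 0.5]
opening: 0.998
```

```bash
cat > snap.py <<'E'
import sys,cv2
from plant import imaging,monitor
tag=sys.argv[1]
for n in sys.argv[2:]:
    n,x,y,w,h,k=n.split(","); x,y,w,h,k=map(int,(x,y,w,h,k))
    im=imaging.read_camera(n)[:,:,::-1]; cv2.imwrite(f"pics/{n}_{tag}_full.png",im)
    cv2.imwrite(f"pics/{n}_{tag}.png",cv2.resize(im[y:y+h,x:x+w],None,fx=k,fy=k,interpolation=cv2.INTER_CUBIC))
s=monitor.get_state(); print(s["time"],s["eef_pos"],s["tcp_rot"],s["contact_force"],s["opening"],s["qpos"])
E
python3 snap.py a top,160,180,130,100,6 side,200,80,130,110,6
```

```text
2.2 [0.56585939 0.24999558 0.27721153] [ 9.99881333e-01  1.53732577e-02 -8.97766667e-04  4.20158668e-04] [ 0.52943929 -0.40715423  0.86489654] 1.0011553424578885 [ 2.52326648e-01  1.43828774e-01  1.69085418e+00 -4.09312703e-04
  1.30885234e+00  1.79248161e+00]
```

View pics/top_a.png

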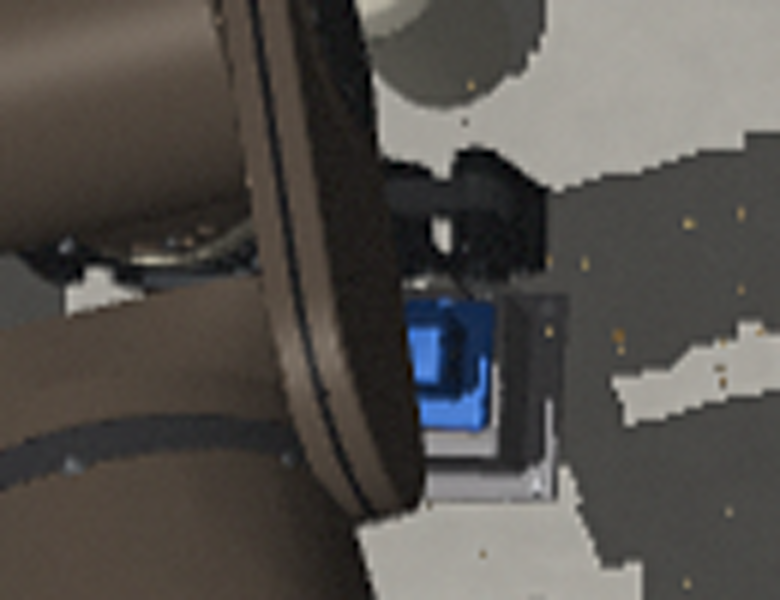

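View pics/side_a.png

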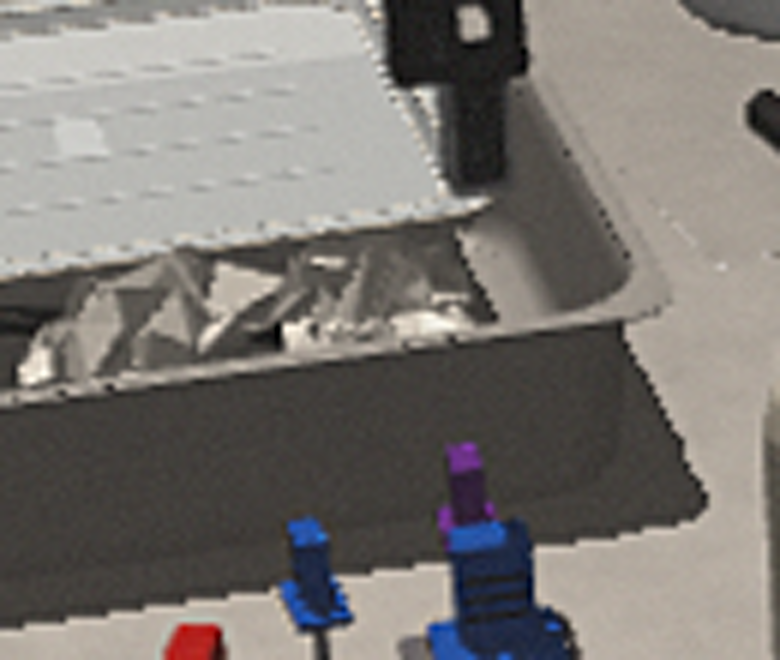

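>>> send_rows:
  rows:
    - [0,0.01,-0.1,0]
    - [0,0.025,-0.25,0]
    - [0,0.025,-0.36,0]
    - [0,0.025,-0.38,0]
    - [0,0.025,-0.38,0]
    - [0,0.025,-0.38,0]

```text
time: 2.95
eef_pos: [0.5676, 0.2568, 0.1667]
tcp_rot: [1.0, 0.014, 0.002, -0.0]
contact_force: [-1.1, 1.0, -0.4]
opening: 1.002
```

```bash
python3 snap.py b top,160,180,130,100,6 side,220,110,110,90,7;python3 snap.py b2
```

```text
3.05 [0.56733767 0.2570575  0.16636963] [ 9.99894034e-01  1.44540367e-02  1.68433668e-03 -4.06130430e-04] [ 0.11870725  0.0600094  -0.29765151] 0.9991372102241777 [ 2.62726969e-01  2.48840006e-01  1.77871974e+00 -4.51223497e-05
  1.11056793e+00  1.80463414e+00]
3.05 [0.56733767 0.2570575  0.16636963] [ 9.99894034e-01  1.44540367e-02  1.68433668e-03 -4.06130430e-04] [ 0.11870725  0.0600094  -0.29765151] 0.9991372102241777 [ 2.62726969e-01  2.48840006e-01  1.77871974e+00 -4.51223497e-05
  1.11056793e+00  1.80463414e+00]
```

View pics/top_b.png

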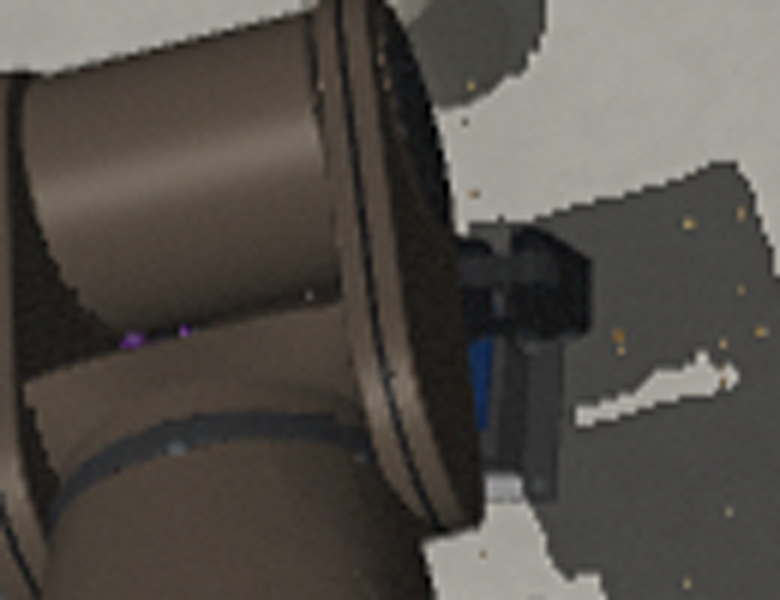

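View pics/side_b.png

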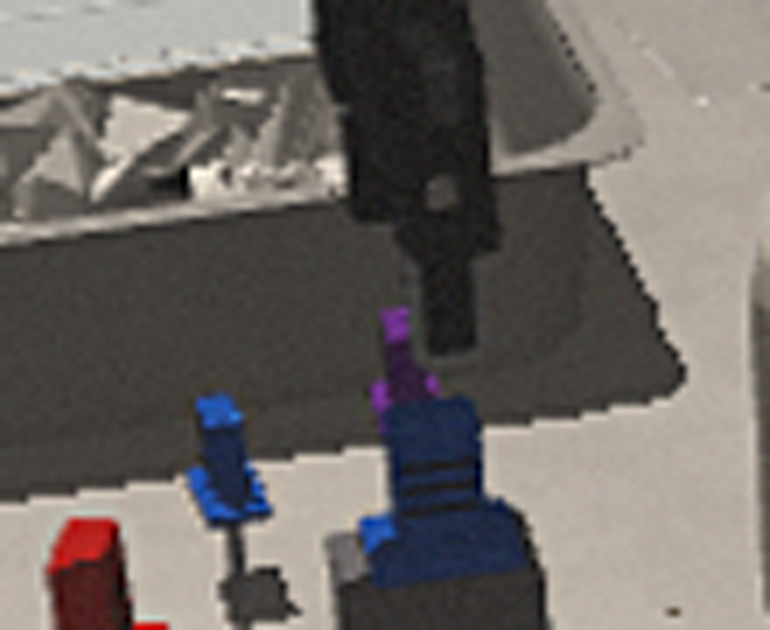

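Run:
```python
from h import *
print("obs tip center bottom", px((447,353),(220,110),7))
for y in (.2145,.207,.200):
  for z in (.149,.155,.162): print(y,z,proj("side",(.5673,y,z)))
print("grip top near edge mid obs",px((441,410),(220,110),7), "top face c3", px((400,176),(215,140),6))
for y in (.255,.26): print(proj("side",(.568,y,.116)),proj("side",(.568,y-.009,.116)))
```

```text
obs tip center bottom (283.42857142857144, 160.0)
0.2145 0.149 [283.16128184 164.20769084]
0.2145 0.155 [282.96872202 161.7025997 ]
0.2145 0.162 [282.74208233 158.7541492 ]
0.207 0.149 [283.85718951 165.99909376]
0.207 0.155 [283.6663392  163.48657074]
0.207 0.162 [283.44169991 160.52921967]
0.2 0.149 [284.51410818 167.69013136]
0.2 0.155 [284.3249021  165.17067083]
0.2 0.162 [284.10218724 162.20500882]
grip top near edge mid obs (282.57142857142856, 168.14285714285714) top face c3 (281.25, 168.91666666666666)
[280.92855333 168.05746433] [281.7066781  170.12465061]
[280.50070969 166.92084392] [281.27310727 168.97281519]
```

Run:
```python
from h import *
print("obs", px((591,290),(160,180),6),"rows",px((591,250),(160,180),6),px((560,340),(160,180),6))
for z in (.16,.18,.2,.22): print(z,proj("top",(.567,.200,z)))
```

```text
obs (258.0833333333333, 227.91666666666666) rows (258.0833333333333, 221.25) (252.91666666666669, 236.25)
0.16 [254.26134504 234.48103876]
0.18 [252.69829144 232.79562266]
0.2 [251.07163345 231.04162294]
0.22 [249.37740811 229.21476641]
```

>>> send_rows:
  rows:
    - [0,0,-0.04,0]
    - [0,0,-0.1,0]
    - [0,0,-0.16,0]
    - [0,0,-0.21,0]
    - [0,0,-0.235,0]
    - [0,0,-0.235,0]
  jaw: 0.4
  newtons: 20

```text
time: 3.8
eef_pos: [0.5659, 0.2568, 0.0928]
tcp_rot: [1.0, 0.015, -0.001, 0.0]
contact_force: [-0.2, 0.1, 0.6]
opening: 0.597
```

```bash
python3 snap.py c  side,220,110,110,90,7
```

```text
3.85 [0.56641207 0.25699533 0.09366582] [ 9.99894016e-01  1.45587376e-02 -1.30353629e-05  6.56616911e-06] [3.87039778e-01 3.62618893e-04 1.61511375e-01] 0.5985672767264292 [ 2.63007921e-01  3.38364388e-01  1.81508794e+00 -7.56665208e-06
  9.88168826e-01  1.80468991e+00]
```

View pics/side_c.png

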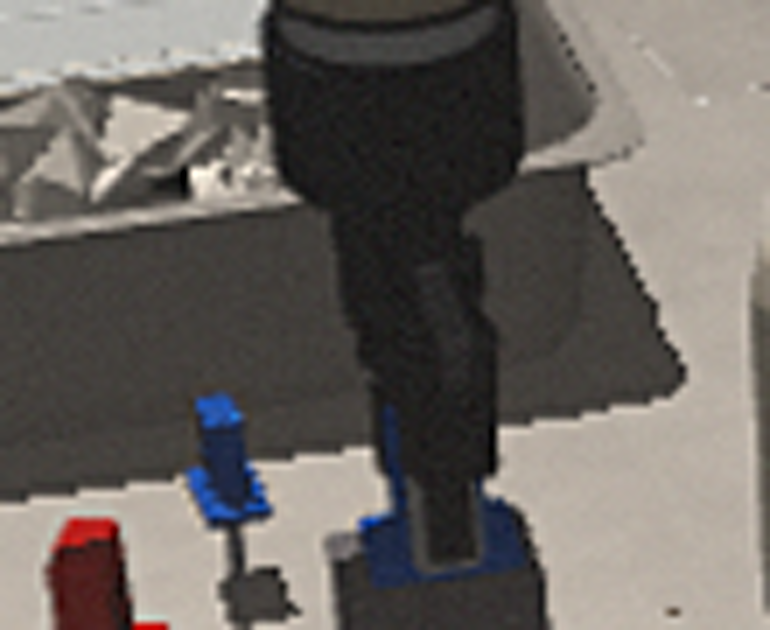

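>>> send_rows:
  rows:
    - [0,0,0,0]
    - [0,0,0,0]
    - [0,0,0,0]
    - [0,0,0,0]
  jaw: 0.64

```text
time: 4.35
eef_pos: [0.5663, 0.257, 0.0939]
tcp_rot: [1.0, 0.015, 0.0, -0.0]
contact_force: [0.4, 0.4, 0.6]
opening: 0.362
```

```bash
python3 snap.py d  side,220,110,110,90,7
```

```text
4.4 [0.5663485  0.25697669 0.09390737] [ 9.99894257e-01  1.45414313e-02  1.38889415e-04 -5.09176273e-05] [ 0.89888523 -0.30994843  0.40167744] 0.3592658082912686 [2.62991618e-01 3.37761994e-01 1.81536248e+00 3.64087673e-05
 9.88173887e-01 1.80468403e+00]
```

View pics/side_d.png

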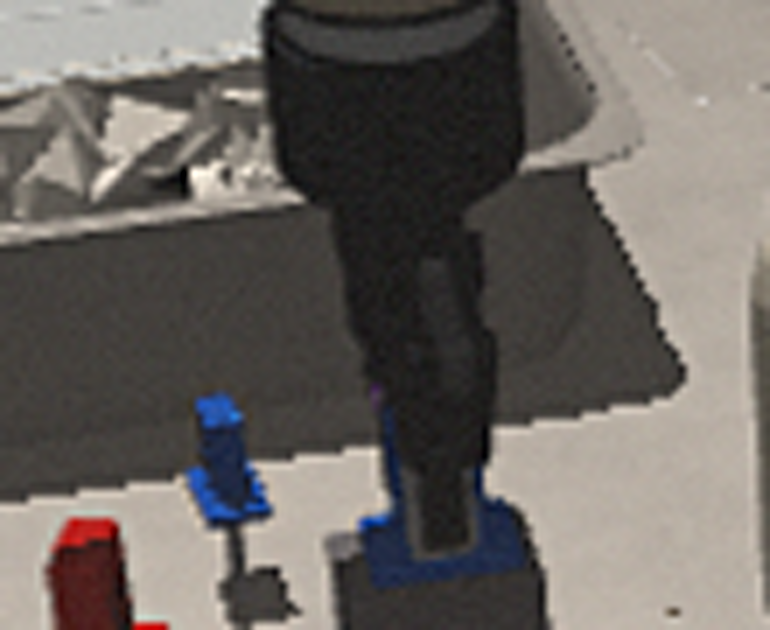

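>>> send_rows:
  rows:
    - [0,0,0,0]
    - [0,0,0,0]
    - [0,0,0,0]
  jaw: 0.72

```text
time: 4.78
eef_pos: [0.5663, 0.2571, 0.0938]
tcp_rot: [1.0, 0.015, -0.0, -0.0]
contact_force: [-1.0, 1.0, 0.4]
opening: 0.278
```

```bash
python3 snap.py e  side,220,110,110,90,7
```

```text
4.825 [0.56628744 0.2571183  0.09383341] [ 9.99894112e-01  1.45514922e-02  3.34104719e-05 -1.29989445e-04] [-0.40616263  0.69830404  0.67842249] 0.2795297887398103 [2.63162664e-01 3.37927011e-01 1.81530399e+00 2.82070123e-04
 9.88232935e-01 1.80469981e+00]
```

View pics/side_e.png

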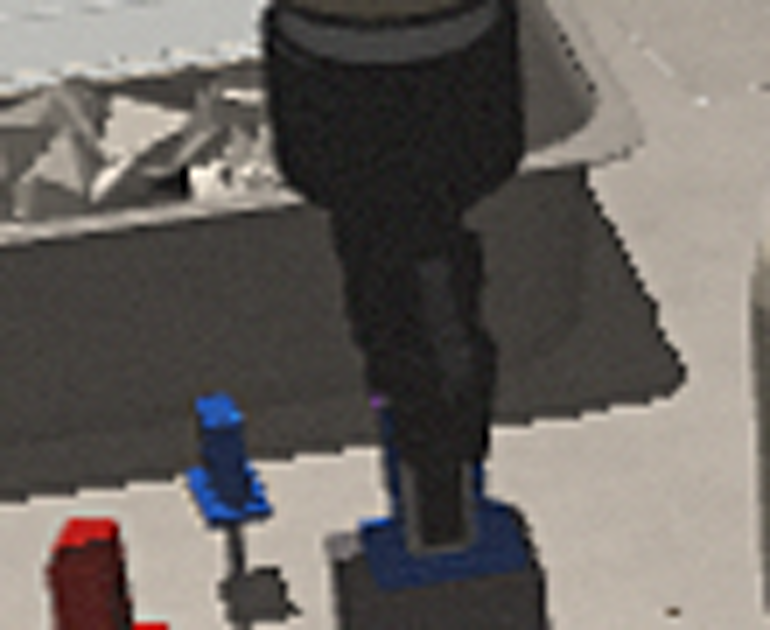

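>>> send_rows:
  rows:
    - [0,0,0,0]
    - [0,0,0,0]
    - [0,0,0,0]
    - [0,0,0,0]
  jaw: 1
  newtons: 20

```text
time: 5.32
eef_pos: [0.5665, 0.2583, 0.0943]
tcp_rot: [1.0, 0.014, 0.001, -0.002]
contact_force: [-0.8, 4.8, 1.3]
opening: 0.206
```

>>> send_rows:
  rows:
    - [0,0,0,0]
    - [0,0,0,0]
    - [0,0,0,0]
  newtons: 50

```text
time: 5.7
eef_pos: [0.5666, 0.2584, 0.0943]
tcp_rot: [1.0, 0.014, 0.001, -0.002]
contact_force: [-0.7, 4.3, 1.7]
opening: 0.204
```

```bash
python3 snap.py f  side,220,110,110,90,7
```

```text
5.75 [0.56653835 0.25834227 0.0942439 ] [ 9.99898674e-01  1.41363111e-02  6.33459235e-04 -1.55110390e-03] [0.45935481 4.6348448  1.24788585] 0.20794378189562848 [0.26405119 0.33778677 1.81461197 0.00322653 0.98720151 1.80479868]
```

View pics/side_f.png

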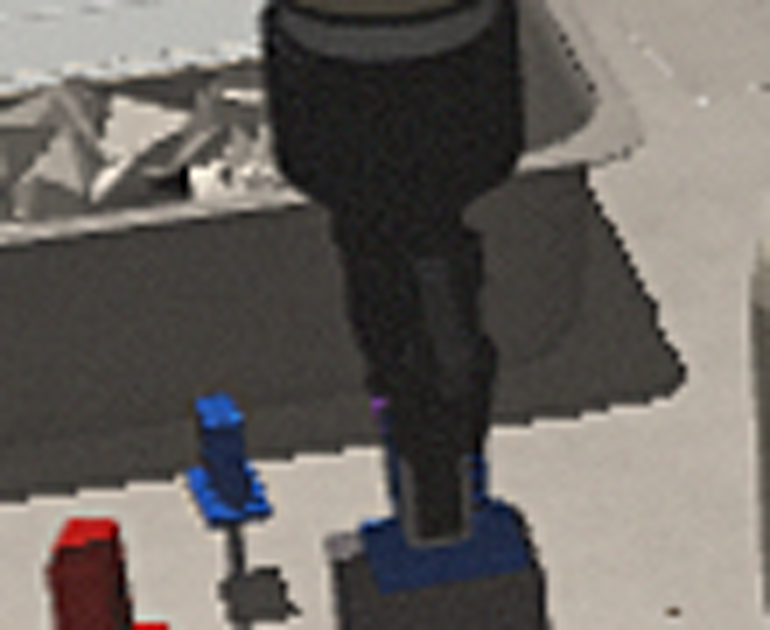

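>>> send_rows:
  rows:
    - [0,0.007,0,0]
    - [0,0.007,0,0]
    - [0,0.007,0,0]

```text
time: 6.12
eef_pos: [0.5666, 0.2588, 0.0941]
tcp_rot: [1.0, 0.015, 0.0, 0.0]
contact_force: [0.1, -0.2, 2.5]
opening: 0.2
```

>>> send_rows:
  rows:
    - [0,0,0.01,0]
    - [0,0,0.03,0]
    - [0,0,0.03,0]

```text
time: 6.5
eef_pos: [0.5665, 0.2589, 0.1031]
tcp_rot: [1.0, 0.015, 0.0, 0.0]
contact_force: [-1.0, 0.3, -1.4]
opening: 0.202
```

>>> send_rows:
  rows:
    - [0,0,0.06,0]
    - [0,0,0.14,0]
    - [0,0,0.22,0]
    - [0,0,0.3,0]
    - [0,0,0.34,0]
    - [0,0,0.34,0]
    - [0,0,0.34,0]

```text
time: 7.38
eef_pos: [0.5657, 0.2588, 0.2036]
tcp_rot: [1.0, 0.015, -0.001, 0.0]
contact_force: [0.2, 0.0, -1.5]
opening: 0.207
```

```bash
python3 snap.py g  side,200,60,130,110,6
```

```text
7.425 [0.56556412 0.25880346 0.20330578] [ 9.99893590e-01  1.45325776e-02 -1.22612551e-03  3.30080454e-04] [-0.47199803  0.07439259 -1.83151469] 0.20643965271942097 [ 2.66221266e-01  2.11812269e-01  1.75106218e+00 -3.09751166e-05
  1.18125760e+00  1.80796319e+00]
```

View pics/side_g.png

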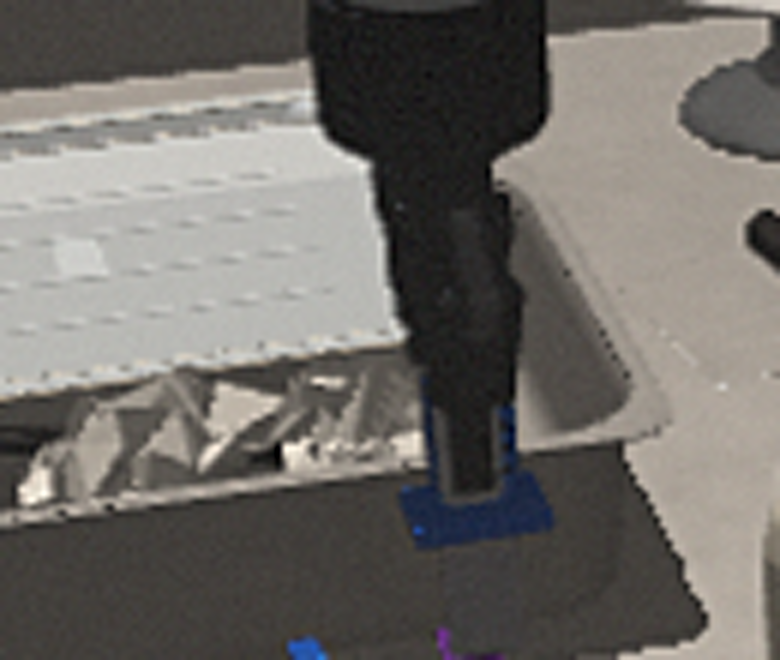

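Run:
```python
import cv2,numpy as np
t=cv2.imread("pics/top0.png").astype(float)
g=t.mean(2)
print(g[262:270,308:322].round().astype(int));print(g[262:270,334:348].round().astype(int));print(g[260:268,360:375].round().astype(int))
b=np.clip((t[252:280,300:382]-20)*3,0,255).astype(np.uint8)
cv2.imwrite("pics/slots.png",cv2.resize(b,None,fx=9,fy=9,interpolation=cv2.INTER_NEAREST))
```

```text
[[203 209 174  51  74  78  42  51  58  55 117 206 206 202]
 [203 208 177  51  74  75  44  50  60  55  93 207 205 203]
 [204 207 178  50  74  76  44  51  61  56  96 207 205 204]
 [204 207 177  50  75  76  44  52  59  55 100 207 205 204]
 [203 207 177  50  74  79  46  50  61  56  81 207 206 204]
 [205 207 178  51  78  75  53  51  62  56  94 207 205 202]
 [204 208 177  51  76  76  56  49  61  58  59 207 205 203]
 [205 208 178  50  76  75  75  44  60  59  59 206 206 204]]
[[203 205 214  63  61  76  55  71  75  72  63 207 206 203]
 [202 204 214  63  61  73  53  73  79  74  64 199 206 203]
 [204 206 214  63  74  69  40  72  82  74  65 169 205 203]
 [204 204 213  69 108  38  42  75  61  74  68 171 204 203]
 [203 205 214  86 105  39  51  74  63  75  67 170 206 204]
 [203 205 213  79  81  34  51  76  62  74  66 170 204 204]
 [204 205 215  64  82  35  54  76  69  74  68 171 205 205]
 [202 205 214  69  82  31  52  75  67  73  65 171 204 203]]
[[204 203 209 124  72  71  60  32  73  45  68 111 204 203 202]
 [202 203 208 135  75  71  57  34  72  43  70  83 204 205 200]
 [202 202 207 167  81  71  62  34  75  52  71  62 206 203 202]
 [202 202 207 166  79  70  61  35  73  52  73  68 207 204 202]
 [202 202 207 167  80  71  61  32  72  51  73  64 206 205 201]
 [202 203 207 167  79  69  65  24  75  44  71  62 207 205 201]
 [201 202 207 166  79  70  72  24  76  45  74  56 207 204 201]
 [202 203 206 179  81  70  65  28  75  50  79  50 205 204 203]]
```

View pics/slots.png

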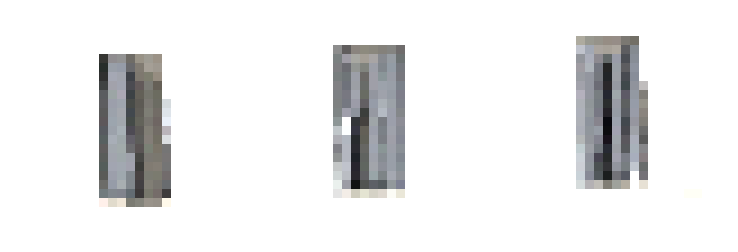

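>>> send_rows:
  rows:
    - [-0.02,-0.08,0,0]
    - [-0.07,-0.22,0,0.001]
    - [-0.12,-0.4,0,0.002]
    - [-0.17,-0.54,0,0.002]
    - [-0.183,-0.61,0,0.002]
    - [-0.183,-0.62,0,0.002]
    - [-0.183,-0.62,0,0.002]
    - [-0.183,-0.62,0,0.002]

```text
time: 8.43
eef_pos: [0.5115, 0.0739, 0.2045]
tcp_rot: [1.0, 0.021, -0.0, -0.0]
contact_force: [0.7, 0.6, -1.8]
opening: 0.198
```

```bash
python3 snap.py i  side,220,130,120,110,6 top,240,200,160,120,5
```

```text
8.525 [0.51147965 0.07388302 0.20459686] [ 9.99769532e-01  2.14674542e-02 -1.38242855e-04 -1.05789695e-04] [ 0.14290029  0.02055451 -0.56826041] 0.2075304252914259 [-5.31365593e-02 -2.33140142e-02  2.00253643e+00  2.07419418e-04
  1.16266173e+00  1.47463921e+00]
```

View pics/side_i.png

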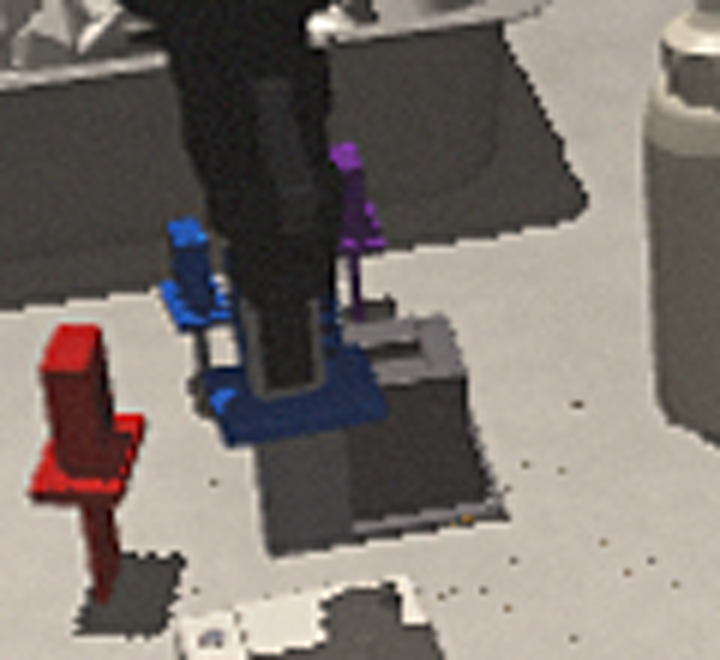

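View pics/top_i.png

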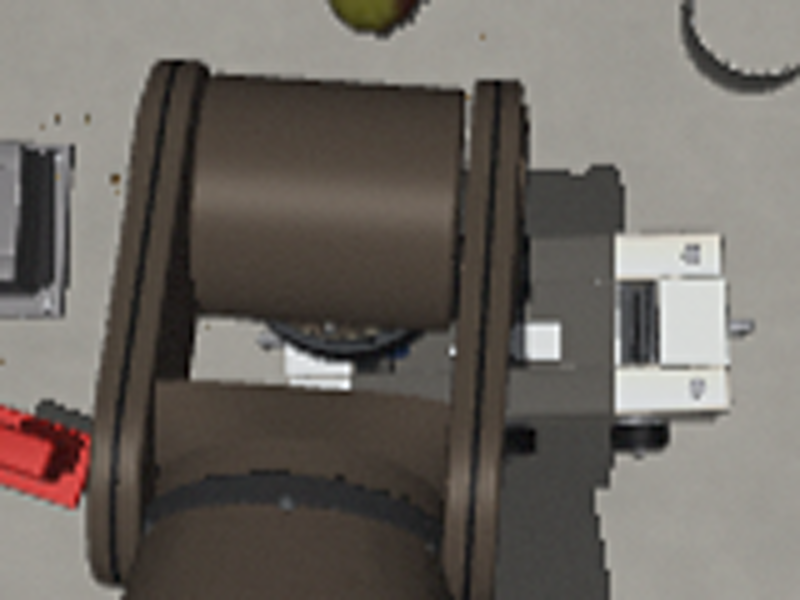

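>>> send_rows:
  rows:
    - [0,-0.003,-0.03,0]
    - [0,-0.003,-0.07,0]
    - [0,-0.003,-0.1,0]
    - [0,-0.003,-0.12,0]
    - [0,-0.003,-0.12,0]

```text
time: 9.15
eef_pos: [0.511, 0.0721, 0.1679]
tcp_rot: [1.0, 0.021, -0.001, -0.0]
contact_force: [0.0, -0.6, -0.4]
opening: 0.208
```

```bash
python3 snap.py j  side,220,170,100,90,7
```

```text
9.2 [0.51137716 0.07211006 0.16856562] [ 9.99783824e-01  2.07912979e-02 -1.65898439e-04 -1.31575010e-05] [ 0.01389946 -0.08852139  0.27191287] 0.200945718304771 [-5.65547101e-02  1.83079004e-02  2.03192555e+00  6.74148762e-07
  1.09169204e+00  1.47265571e+00]
```

View pics/side_j.png

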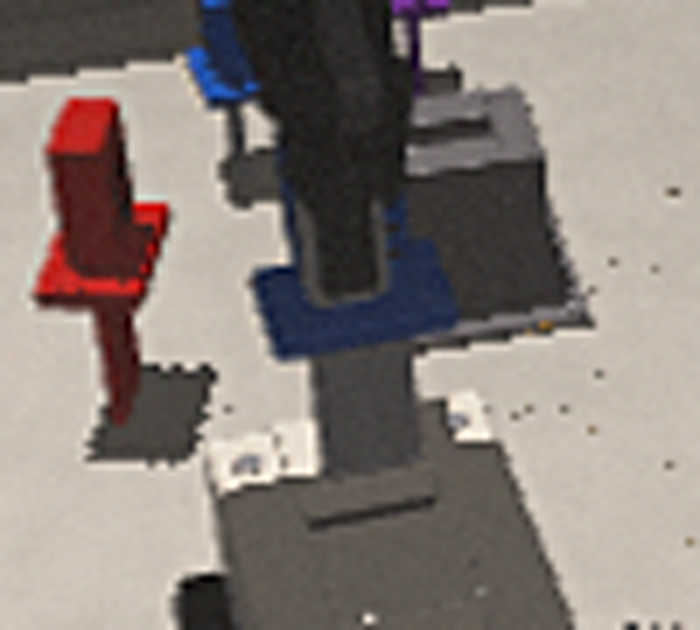

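>>> send_rows:
  rows:
    - [0,0,-0.012,0]
    - [0,0,-0.024,0]
    - [0,0,-0.03,0]
    - [0,0,-0.036,0]
    - [0,0,-0.036,0]

```text
time: 9.82
eef_pos: [0.5113, 0.0722, 0.1578]
tcp_rot: [1.0, 0.021, -0.0, -0.0]
contact_force: [-0.1, -0.6, -1.4]
opening: 0.2
```

>>> send_rows:
  rows:
    - [0,0,-0.005,0]
    - [0,0,-0.01,0]
    - [0,0,-0.01,0]

```text
time: 10.2
eef_pos: [0.5113, 0.0721, 0.1548]
tcp_rot: [1.0, 0.021, -0.0, -0.0]
contact_force: [0.1, 0.2, -1.4]
opening: 0.205
```

>>> send_rows:
  rows:
    - [0,0,-0.005,0]
    - [0,0,-0.01,0]
    - [0,0,-0.01,0]

```text
time: 10.58
eef_pos: [0.5112, 0.0722, 0.1517]
tcp_rot: [1.0, 0.021, -0.0, -0.0]
contact_force: [0.3, -1.1, -1.9]
opening: 0.208
```

>>> send_rows:
  rows:
    - [0,0,-0.005,0]
    - [0,0,-0.01,0]
    - [0,0,-0.01,0]

```text
time: 10.95
eef_pos: [0.5113, 0.0722, 0.1487]
tcp_rot: [1.0, 0.021, -0.0, -0.0]
contact_force: [-0.4, 0.6, -1.0]
opening: 0.203
```

>>> send_rows:
  rows:
    - [0,0,-0.005,0]
    - [0,0,-0.01,0]
    - [0,0,-0.01,0]

```text
time: 11.32
eef_pos: [0.5113, 0.0722, 0.1457]
tcp_rot: [1.0, 0.021, -0.0, -0.0]
contact_force: [-0.5, -0.6, -1.5]
opening: 0.201
```

>>> send_rows:
  rows:
    - [0,0,-0.003,0]
    - [0,0,-0.006,0]
    - [0,0,-0.006,0]

```text
time: 11.7
eef_pos: [0.5113, 0.0721, 0.144]
tcp_rot: [1.0, 0.021, -0.0, -0.0]
contact_force: [-0.3, -0.9, -1.1]
opening: 0.204
```

>>> send_rows:
  rows:
    - [0,0,-0.003,0]
    - [0,0,-0.006,0]
    - [0,0,-0.006,0]

```text
time: 12.08
eef_pos: [0.5113, 0.0722, 0.1422]
tcp_rot: [1.0, 0.021, -0.0, -0.0]
contact_force: [-0.7, -0.5, -1.6]
opening: 0.204
```

>>> send_rows:
  rows:
    - [0,0,-0.003,0]
    - [0,0,-0.006,0]
    - [0,0,-0.006,0]

```text
time: 12.45
eef_pos: [0.5113, 0.0722, 0.1404]
tcp_rot: [1.0, 0.021, -0.0, -0.0]
contact_force: [-0.3, -0.6, -1.7]
opening: 0.203
```

>>> send_rows:
  rows:
    - [0,0,-0.005,0]
    - [0,0,-0.01,0]
    - [0,0,-0.01,0]

```text
time: 12.82
eef_pos: [0.5112, 0.0722, 0.1373]
tcp_rot: [1.0, 0.021, -0.0, -0.0]
contact_force: [-0.1, 0.2, -0.1]
opening: 0.206
```

>>> send_rows:
  rows:
    - [0,0,-0.005,0]
    - [0,0,-0.01,0]
    - [0,0,-0.01,0]

```text
time: 13.2
eef_pos: [0.5113, 0.0721, 0.1343]
tcp_rot: [1.0, 0.021, -0.0, -0.0]
contact_force: [-0.0, -0.5, -0.3]
opening: 0.202
```

>>> send_rows:
  rows:
    - [0,0,-0.005,0]
    - [0,0,-0.01,0]
    - [0,0,-0.01,0]

```text
time: 13.58
eef_pos: [0.5112, 0.0722, 0.1313]
tcp_rot: [1.0, 0.021, -0.0, -0.0]
contact_force: [0.3, 0.5, -0.4]
opening: 0.204
```

>>> send_rows:
  rows:
    - [0,0,-0.003,0]
    - [0,0,-0.006,0]
    - [0,0,-0.006,0]

```text
time: 13.95
eef_pos: [0.5113, 0.0721, 0.1296]
tcp_rot: [1.0, 0.021, -0.0, -0.0]
contact_force: [0.0, 0.0, -0.7]
opening: 0.204
```

>>> send_rows:
  rows:
    - [0,0,-0.003,0]
    - [0,0,-0.006,0]
    - [0,0,-0.006,0]

```text
time: 14.32
eef_pos: [0.5113, 0.0722, 0.1278]
tcp_rot: [1.0, 0.021, -0.0, -0.0]
contact_force: [0.2, -0.2, -1.4]
opening: 0.205
```

>>> send_rows:
  rows:
    - [0,0,-0.003,0]
    - [0,0,-0.006,0]
    - [0,0,-0.006,0]

```text
time: 14.7
eef_pos: [0.5113, 0.0722, 0.126]
tcp_rot: [1.0, 0.021, -0.0, -0.0]
contact_force: [0.3, 0.2, -0.9]
opening: 0.204
```

>>> send_rows:
  rows:
    - [0,0,-0.003,0]
    - [0,0,-0.006,0]
    - [0,0,-0.006,0]

```text
time: 15.08
eef_pos: [0.5113, 0.0722, 0.1242]
tcp_rot: [1.0, 0.021, -0.0, -0.0]
contact_force: [0.1, -0.4, -1.0]
opening: 0.207
```

>>> send_rows:
  rows:
    - [0,0,-0.003,0]
    - [0,0,-0.006,0]
    - [0,0,-0.006,0]

```text
time: 15.45
eef_pos: [0.5113, 0.0722, 0.1224]
tcp_rot: [1.0, 0.021, -0.0, -0.0]
contact_force: [0.3, -0.4, -1.1]
opening: 0.203
```

>>> send_rows:
  rows:
    - [0,0,-0.006,0]
    - [0,0,-0.012,0]
    - [0,0,-0.018,0]
    - [0,0,-0.018,0]

```text
time: 15.95
eef_pos: [0.5112, 0.0722, 0.1169]
tcp_rot: [1.0, 0.021, -0.0, -0.0]
contact_force: [0.7, -0.1, -1.0]
opening: 0.206
```

>>> send_rows:
  rows:
    - [0,0,-0.006,0]
    - [0,0,-0.012,0]
    - [0,0,-0.018,0]
    - [0,0,-0.018,0]

```text
time: 16.45
eef_pos: [0.5113, 0.0721, 0.1115]
tcp_rot: [1.0, 0.021, -0.0, -0.0]
contact_force: [-0.2, 0.8, -1.3]
opening: 0.201
```

>>> send_rows:
  rows:
    - [0,0,-0.006,0]
    - [0,0,-0.012,0]
    - [0,0,-0.012,0]

```text
time: 16.82
eef_pos: [0.5112, 0.0722, 0.1079]
tcp_rot: [1.0, 0.021, -0.0, -0.0]
contact_force: [-0.9, -0.6, -1.0]
opening: 0.205
```

>>> send_rows:
  rows:
    - [0,0,-0.004,0]
    - [0,0,-0.008,0]
    - [0,0,-0.008,0]

```text
time: 17.2
eef_pos: [0.5113, 0.0722, 0.1056]
tcp_rot: [1.0, 0.021, -0.0, -0.0]
contact_force: [0.1, -0.3, 0.1]
opening: 0.202
```

>>> send_rows:
  rows:
    - [0,0,-0.003,0]
    - [0,0,-0.006,0]
    - [0,0,-0.006,0]

```text
time: 17.58
eef_pos: [0.5113, 0.0722, 0.1038]
tcp_rot: [1.0, 0.021, -0.0, -0.0]
contact_force: [-0.0, -0.0, -1.3]
opening: 0.207
```

>>> send_rows:
  rows:
    - [0,0,-0.003,0]
    - [0,0,-0.006,0]
    - [0,0,-0.006,0]

```text
time: 17.95
eef_pos: [0.5114, 0.0722, 0.1021]
tcp_rot: [1.0, 0.021, 0.0, 0.0]
contact_force: [0.2, 0.7, -2.0]
opening: 0.203
```

```bash
python3 snap.py k  side,220,170,100,90,7
```

```text
18.0 [0.51137658 0.0721412  0.10211251] [ 9.99783253e-01  2.08193631e-02 -3.38511900e-05 -3.93981053e-06] [-0.33054031  0.30726525 -0.83298854] 0.2020934825119901 [-5.64943194e-02  1.13038685e-01  2.07040291e+00  3.21067343e-06
  9.58219163e-01  1.47265843e+00]
```

View pics/side_k.png

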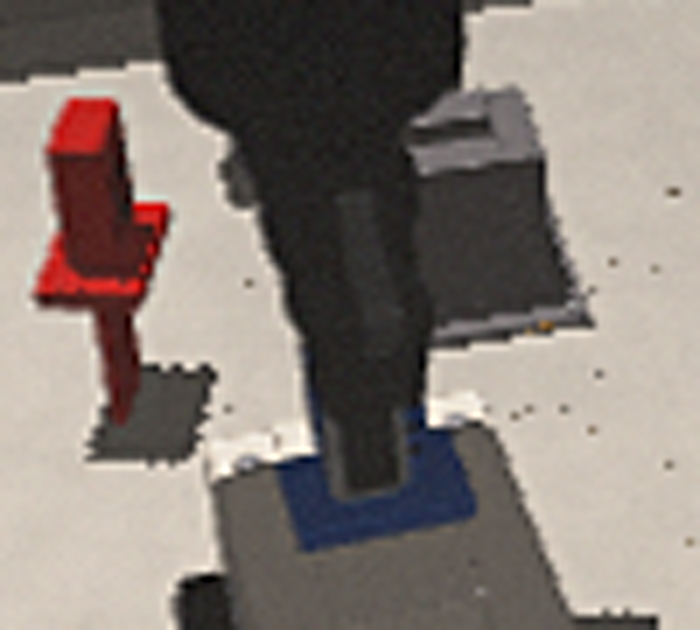

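>>> send_rows:
  rows:
    - [0,0,-0.002,0]
    - [0,0,-0.004,0]
    - [0,0,-0.004,0]

```text
time: 18.38
eef_pos: [0.5115, 0.0722, 0.102]
tcp_rot: [1.0, 0.021, -0.0, 0.0]
contact_force: [-3.7, -0.1, 6.2]
opening: 0.208
```

>>> send_rows:
  rows:
    - [0,0,-0.002,0]
    - [0,0,-0.003,0]
    - [0,0,-0.003,0]

```text
time: 18.75
eef_pos: [0.5115, 0.0722, 0.102]
tcp_rot: [1.0, 0.021, -0.001, 0.0]
contact_force: [-5.6, 0.1, 11.0]
opening: 0.206
```

>>> send_rows:
  rows:
    - [0,0,0.003,0]
    - [0,0,0.003,0]
    - [0,0,0.003,0]
  newtons: 30

```text
time: 19.12
eef_pos: [0.5115, 0.0722, 0.102]
tcp_rot: [1.0, 0.021, -0.0, 0.0]
contact_force: [-5.3, 1.0, 7.7]
opening: 0.206
```

>>> send_rows:
  rows:
    - [0,0,0,0]
    - [0,0,0,0]
    - [0,0,0,0]
    - [0,0,0,0]
  jaw: 0.5

```text
time: 19.62
eef_pos: [0.5114, 0.0721, 0.1008]
tcp_rot: [1.0, 0.021, -0.0, -0.0]
contact_force: [-0.1, 0.1, -0.3]
opening: 0.499
```

```bash
python3 snap.py l  side,220,170,100,90,7
```

```text
19.675 [0.51136089 0.07214999 0.10080163] [ 9.99783429e-01  2.08109020e-02 -4.12173277e-05 -1.72193484e-05] [ 0.29159115 -0.34476327 -0.07831363] 0.4940440147356059 [-5.64903547e-02  1.15096444e-01  2.07099191e+00  3.42492317e-05
  9.55589144e-01  1.47266140e+00]
```

View pics/side_l.png

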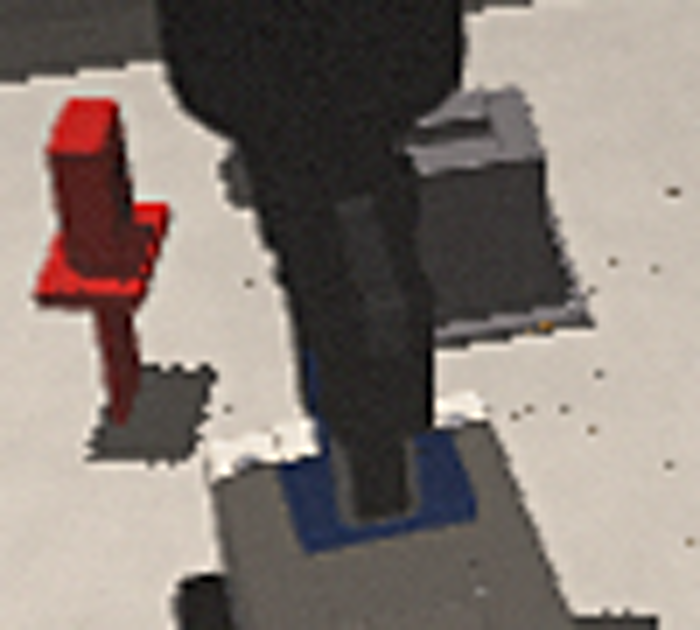

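Released; the gauge has not moved. I'll back straight up now.

>>> send_rows:
  rows:
    - [0,0,0.02,0]
    - [0,0,0.08,0]
    - [0,0,0.18,0]
    - [0,0,0.3,0]
    - [0,0,0.4,0]
    - [0,0,0.45,0]
    - [0,0,0.45,0]

```text
time: 20.55
eef_pos: [0.5121, 0.0721, 0.2377]
tcp_rot: [1.0, 0.021, 0.002, 0.0]
contact_force: [-0.7, 1.0, -0.3]
opening: 0.498
```

>>> send_rows:
  rows:
    - [-0.05,-0.15,0,0]
    - [-0.1,-0.35,0.1,0]
    - [-0.15,-0.55,0.1,0]
    - [-0.2,-0.8,0.1,0]
    - [-0.2,-0.95,0.1,0]
    - [-0.2,-0.95,0.1,0]
    - [-0.2,-0.95,0.1,0]

```text
time: 21.42
eef_pos: [0.4508, -0.2124, 0.2644]
tcp_rot: [1.0, 0.02, -0.001, -0.001]
contact_force: [0.4, -0.2, -0.2]
opening: 0.501
```

```bash
python3 snap.py m  side,215,140,120,120,5 top,230,160,160,130,5
```

```text
21.525 [ 0.45127246 -0.21142851  0.26497615] [ 9.99765921e-01  2.16128796e-02 -6.76217874e-04 -7.27376490e-04] [-0.62173467 -0.10908666  0.14686354] 0.5017844791298287 [-6.42172992e-01 -1.23348161e-01  1.98269108e+00  3.25907227e-04
  1.28421129e+00  8.85301755e-01]
```

View pics/side_m.png

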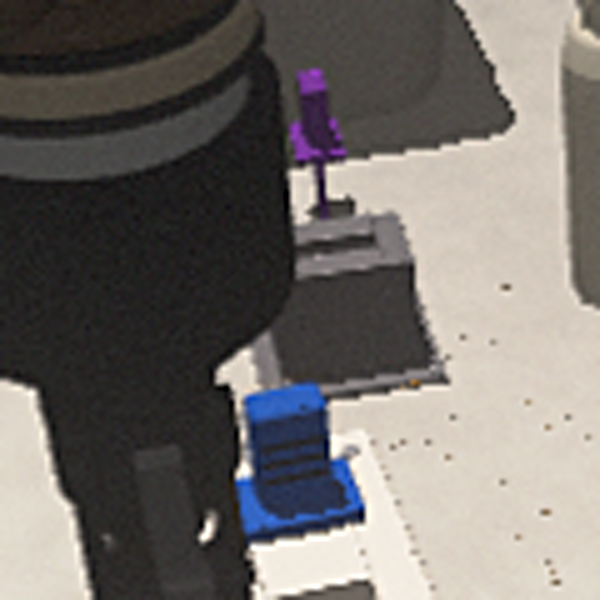

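View pics/top_m.png

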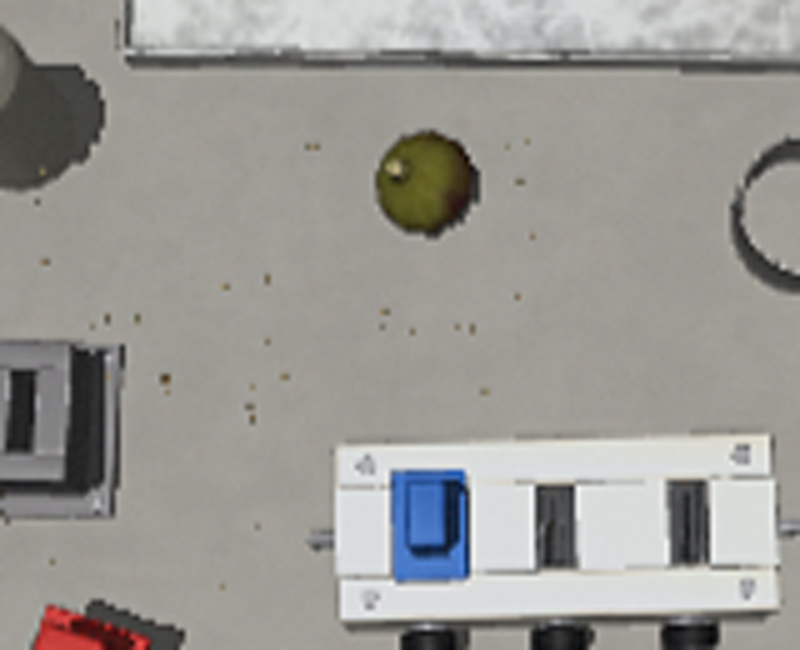

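The gauge stands upright and flat on the head over the left slot, with its shoulder centred at about (430,525) in the top crop. The arm is clear and the bystanders haven't moved. Handing in.

```bash
python3 -c "
from plant import workorder; print(workorder.sign_off())"
```

```text
the job is handed in; nothing more can be done
None
```

The gap gauge is home in the left (+y) slot and I have handed the job in. No verdict was reported.

**What I did:** I took the large blue gauge from its stand by the grip and lowered the blade in small slow steps. It passed the lip and the jaw level of the left slot with no contact force, so I did not need to try the other two. The shoulder met the head with the tool at z = 0.102 m, the height expected for fully home. The wrist force in z peaked at about 11 N there. I then let go and backed away at about t = 21 s.

**Last checks:**
- **Gauge:** it stands upright in the left slot with its shoulder flat on the head. By the tool position and image estimates, the shoulder centre is about 3–4 mm from the slot centre.
- **Arm and bystanders:** the arm is clear of everything. The fig was unmoved in the last top view; the bottle and ring were only partly in it and looked unmoved. I did not recheck the bowl; the arm made no unexpected contact.

**Disagreements:**
- **Camera mismatch:** the side camera read y about 6–10 mm lower than the top camera. The grasp agreed better with the top camera, so I used that.
- **Grasp side force:** closing on the grip gave a side force of about 4.6 N, as the blade leaned on the stand. I removed it with a small y shift before lifting.

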